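Set the polarimeter dial to the red scale line

TASK

Set the polarimeter: gently push the yellow peg on its black dial round with a fingertip, without gripping the peg, until the white index mark on the dial lines up with the red line on the white scale around it. Either direction will do. Then take the hand clear, and leave the glass sample cup, basin, beaker and wash bottle where they stand.

Things in the scene. Friction and masses are not known exactly. Their poses are not given: they have to be found in the camera images.
- polarimeter: Low grey box fixed to the bench, 60 mm high; 230 mm along its x, 300 mm along its y (from y = -180 to y = +120 mm of its frame). Origin on the bench surface directly below the dial's axis; z up. Turned at most 0.3 rad.
- dial: Black round dial on the box, 140 mm across, 12 mm thick, its flat top 72 mm above the bench. Origin on its vertical turning axis, at its underside (60 mm above the bench), z up. It turns freely in both directions, more than half a turn each way from any start, and stays where it is left (stiffness: about 1.5 N of sideways push at the peg). The white index mark runs along its -x axis to the rim, the peg stands opposite on its +x axis.
- index (a point): Outer end of the dial's white index mark (a radial line 5 mm wide, 44 mm long), on the rim at 70 mm from the axis, on the dial's top face (72 mm above the bench).
- peg_top (a point): Centre of the top of the yellow upright peg on the dial: round, 14 mm across, 32 mm high above the dial's top, so its top is 104 mm above the bench; 52 mm from the dial's axis, directly opposite the index mark.
- scale: Flat white scale ring around the dial, 204 mm across, top 64 mm above the bench, with thin black lines every 10 degrees and one red line along its x axis. Fixed during the run; where the red line points differs from run to run. Origin on the dial's axis, 60 mm above the bench.
- red_line (a point): Inner end of the red scale line (5 mm wide, 30 mm long, radial), at 70 mm from the dial's axis, on the scale's top face. The target for the index mark.
- sample_cup: Small loose glass cup, 38 mm across, 42 mm high, standing on the box's top beside the scale (60 mm above the bench). Origin at the centre of its underside. To be left alone.
- basin: Loose white ceramic basin on the bench, 84 mm across, 34 mm high. Origin at the centre of its underside. To be left alone.
- beaker: Loose glass beaker on the bench, 68 mm across, 85 mm high. Origin at the centre of its underside. To be left alone.
- wash_bottle: Loose white wash bottle with pink cap on the bench, 60 mm across, 150 mm high. Origin at the centre of its underside. To be left alone.

How it is judged:
By the outcome, as a careful person would: the job done as asked, in the order asked, and still so for the second after the job is handed in, with the robot touching nothing.
It also fails if it takes over 58 s, if anything falls off the work surface, if the arm or the gripper's body presses on something with over 40 N, if the wrist force passes 120 N, or if a joint passes its speed limit or range.

ROBOT

A 6-joint arm with a two-finger parallel gripper is mounted at the origin on the work surface. World frame = base frame: x ahead of the robot, y to its left, z up, the work surface at z = 0. Lengths are in m, angles in rad, forces in N, time in s.
With the tool pointing down it reaches from about 0.25 to 0.775 m from the base axis. Payload 4 kg.
Tool frame: the origin (TCP) lies midway between the tips of the shut fingers; the grasp point (between the pads) lies 19 mm behind it; y points along the fingers, x is the direction in which the jaws open and shut, and the axes are right-handed (so a half turn about y gives the same grasp; the last joint's range is limited). The gripper opens to 94 mm and grips with 3 to 60 N. Pads are 16 mm wide; open, the fingers measure 119 mm over their backs; the gripper's body (75 mm by 177 mm) begins 78 mm behind the grasp point.
Start: joints at [1.182, 0.087, 1.371, -0, 1.684, -0.103], TCP at [0.155, 0.528, 0.206] pointing down, gripper open.
Joint ranges: [-3.1, 3.1], [-0.76, 2.03], [0.27, 2.55], [-1.08, 4.22], [0.17, 2.65], [-2.57, 2.57]. Speed limits (rad/s): [2.79, 2.79, 3.14, 3.14, 3.14, 3.14].

INTERFACE

Orientations are given as [roll, pitch, yaw] about the fixed x, y, z axes, in that order (R = Rz(yaw) Ry(pitch) Rx(roll)).
In Python, from bench import robot, snapshot, camera_info, ticket gives the robot as it stands.
- The arm moves only by the shell command python3 -m creep 'ROWS'. ROWS is JSON, a list of rows, each an object with "slide": the shift along the tool's x, y, z in mm, a list of three; "roll": the turn about the tool's y in degrees; "grip": the closure, from 0 (fully open) to 1 (shut). In form: [{"slide": [x, y, z], "roll": roll, "grip": grip}, ...]. A call has 1 to 20 rows; each row is the pose to reach, as a shift and turn from the pose commanded when the call began, along the tool's axes at that moment; what a row does not reach only later rows make up. A row lasts 1/12 s, in which the tool goes at most 41.7 mm and 7.16 degrees, less where a joint would pass 70% of its speed; a pose out of reach is approached as far as the arm can. A call with a gripper value outside its range is refused whole. The fingers move at their own pace and stop on an object; the grip force is fixed at half the most. Time passes only in rows, so rows that repeat a pose let the fingers close. It gives the time, the measured TCP pose, the force and the opening at its end, in the units of the state.
- robot.get_obs(): the state, without advancing time (a new reading comes with each control period).
- snapshot(name): name is "scene" or "top" or "wrist"; returns the picture (420x560x3 uint8, red, green, blue); there is no depth.
- camera_info(name): a dict with "fx", "fy", "cx", "cy" (pixels), "cam_to_world" (4x4, takes a point from camera to world coordinates). Camera axes: x right, y down, z forward; pixel columns grow to the right and rows downward; lengths in m; the calibration is good to about 2 mm. A picture is of the moment at which its call begins: read the wrist's pose just before it. camera_info takes no time and is no camera call; for the wrist camera it gives the pose at the moment of the call.
- ticket.close_job(): hands the job in, once; it reports no verdict.
The state is a dict: "time": time; "joint_positions": joint angles; "qvel": joint speeds; "joint_torque": joint torques, N m; "tool_pos": TCP position; "ee_rot": TCP orientation; "wrist_force": force on the tool from outside, world axes, zero at the start; "wrist_torque": the same for the moment, N m; "width": finger opening in m.
Only numpy, scipy, OpenCV 4.12 (cv2) and the standard library are available. Lean on these libraries where they do the work, as an engineer would, in place of code of your own. Each camera call takes 0.05 s, during which the arm holds its last target.

## Working session

There is one attempt and no reset: what is moved stays moved. The work goes in short steps, Python scripts to look and compute and a shell command to move; the robot and the scene stay as the last step left them, time stands still between calls to the robot, and variables do not carry over. Pictures are saved under pics/ and viewed, and the job is handed in when it is done.

```bash
mkdir -p pics; ls; python3 - <<'E'
from bench import robot, snapshot, camera_info
import cv2
o=robot.get_obs(); print(o)
for n in ["scene","top","wrist"]:
    print(n,camera_info(n))
    cv2.imwrite(f"pics/{n}0.png",snapshot(n)[:,:,::-1])
E
```

```text
pics
{'time': 0.0, 'joint_positions': array([ 1.18191867e+00,  8.79209449e-02,  1.37221078e+00,  1.97904037e-05,
        1.68357265e+00, -1.03104182e-01]), 'qvel': array([ 6.74676596e-04,  8.54019678e-05, -4.73209636e-04,  1.03567002e-03,
        6.36968752e-04,  1.20921606e-03]), 'joint_torque': array([ 2.27771932e-03, -3.40190077e+01, -3.02425897e+01,  7.17856293e-02,
        3.30553099e-02, -1.24079506e-04]), 'tool_pos': array([0.1548438 , 0.52720362, 0.20434483]), 'ee_rot': array([-1.57055942,  0.00209848,  1.2850253 ]), 'wrist_force': array([0.60957307, 0.97501241, 1.22254639]), 'wrist_torque': array([-0.05246518, -0.01163169,  0.02235538]), 'width': 0.09429899725497223}
scene {'fx': 491.57782989616055, 'fy': 491.57782989616055, 'cx': 281.12094952238414, 'cy': 206.86671720214392, 'cam_to_world': array([[ 0.69132075,  0.56640835, -0.44861698,  0.99741201],
       [ 0.72250585, -0.5351911 ,  0.43767086, -0.39655076],
       [ 0.00780461, -0.62669934, -0.77922206,  0.83064747],
       [ 0.        ,  0.        ,  0.        ,  1.        ]])}
top {'fx': 438.3150524426327, 'fy': 438.3150524426327, 'cx': 283.00016004324493, 'cy': 202.04319919928267, 'cam_to_world': array([[ 0.02260299, -0.9909265 ,  0.13249064,  0.47414151],
       [-0.99960797, -0.02459085, -0.01338663,  0.0318128 ],
       [ 0.01652322, -0.13213612, -0.99109385,  0.98678805],
       [ 0.        ,  0.        ,  0.        ,  1.        ]])}
wrist {'fx': 371.3867826322149, 'fy': 371.3867826322149, 'cx': 279.6821153821957, 'cy': 208.14826611173237, 'cam_to_world': array([[ 0.28178623,  0.93162722,  0.22949345,  0.08935944],
       [ 0.9594751 , -0.27310469, -0.06943598,  0.5486364 ],
       [-0.00201271,  0.23975936, -0.97083026,  0.3831694 ],
       [ 0.        ,  0.        ,  0.        ,  1.        ]])}
```

View pics/scene0.png

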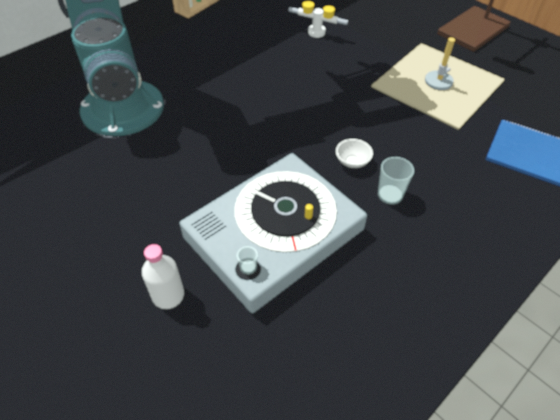

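View pics/top0.png

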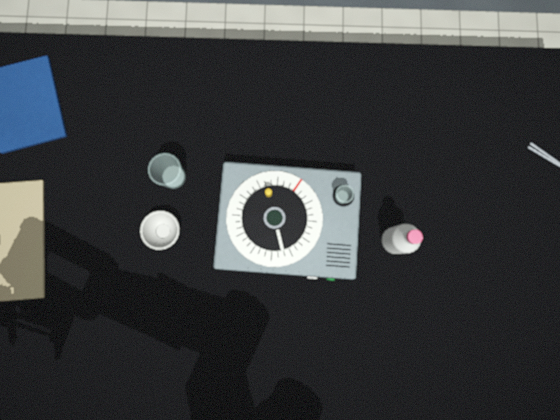

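View pics/wrist0.png

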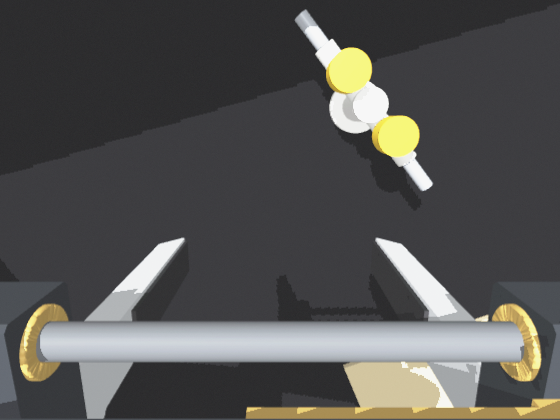

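The scene shows the polarimeter centred near top-view pixel (275,218), with the peg at (268,192), the index end at about (281,248) and the red line at about (298,184). The sample cup is at (343,195). Next I'll measure these with masks.

```bash
cat > h.py <<'E'
import numpy as np, cv2
from bench import robot, snapshot, camera_info
def ray(ci,u,v,z):
    T=ci["cam_to_world"]; d=T[:3,:3]@np.array([(u-ci["cx"])/ci["fx"],(v-ci["cy"])/ci["fy"],1.]); o=T[:3,3]
    return o+d*(z-o[2])/d[2]
def blobs(m,mina=4):
    n,l,s,c=cv2.connectedComponentsWithStats(m.astype(np.uint8)); 
    return [(s[i,4],c[i],s[i,:4],l==i) for i in range(1,n) if s[i,4]>=mina]
def measure(name,roi,img=None,verbose=True):
    ci=camera_info(name); img=snapshot(name) if img is None else img
    x0,y0,x1,y1=roi
    hsv=cv2.cvtColor(np.ascontiguousarray(img),cv2.COLOR_RGB2HSV); H,S,V=[hsv[...,i].astype(int) for i in range(3)]
    R=np.zeros(H.shape,bool); R[y0:y1,x0:x1]=1
    out={}
    red=R&((H<8)|(H>170))&(S>90)&(V>90)
    yel=R&(H>18)&(H<35)&(S>120)&(V>90)
    white=R&(S<40)&(V>185)
    for nm,m in (("red",red),("yel",yel),("white",white)):
        out[nm]=sorted(blobs(m),key=lambda b:-b[0])
        if verbose: print(name,nm,[(int(b[0]),b[1].round(1).tolist(),b[2].tolist()) for b in out[nm][:4]])
    return out,ci,img
E
python3 - <<'E'
from h import *
for n,roi in (("top",(205,155,370,285)),("scene",(180,150,370,310))):
    o,ci,img=measure(n,roi)
    cv2.imwrite(f"pics/{n}1.png",cv2.resize(img[roi[1]:roi[3],roi[0]:roi[2],::-1],None,fx=4,fy=4,interpolation=cv2.INTER_NEAREST))
    # scale ring: ellipse fit of outer contour of biggest white blob
    w=o["white"][0][3].astype(np.uint8)
    c=max(cv2.findContours(w,cv2.RETR_EXTERNAL,cv2.CHAIN_APPROX_NONE)[0],key=len)
    c=cv2.convexHull(c)
    pts=np.array([ray(ci,u,v,.064)[:2] for u,v in c[:,0]],np.float32)
    print("ring circle",cv2.fitEllipse(pts))
    print("red c",ray(ci,*o["red"][0][1],.064),"peg",ray(ci,*o["yel"][0][1],.098))
E
```

```text
top red [(17, [296.4, 185.6], [293, 180, 8, 12])]
top yel [(66, [268.1, 192.1], [264, 188, 9, 10])]
top white [(9478, [287.1, 224.0], [216, 164, 143, 114]), (71, [273.9, 217.8], [264, 208, 21, 20]), (32, [339.6, 198.2], [336, 194, 9, 8]), (22, [311.9, 277.0], [308, 276, 9, 3])]
ring circle ((0.5608701705932617, 0.011795233935117722), (0.26955434679985046, 0.41467681527137756), 175.83595275878906)
red c [ 0.63353102 -0.00836876  0.064     ] peg [0.61268953 0.05087582 0.098     ]
scene red [(14, [293.4, 241.7], [292, 236, 4, 13])]
scene yel [(122, [308.6, 210.9], [305, 203, 9, 17])]
scene white [(9755, [268.6, 225.7], [181, 154, 184, 146]), (441, [353.9, 156.6], [336, 150, 34, 16]), (98, [285.5, 205.8], [274, 197, 23, 18])]
ring circle ((0.5661908388137817, 0.0010536210611462593), (0.2601197361946106, 0.4586649537086487), 178.34494018554688)
red c [ 0.63314651 -0.00765123  0.064     ] peg [0.61849698 0.04618978 0.098     ]
```

```bash
python3 - <<'E'
from h import *
for n,roi,seed in (("top",(205,155,370,285),(255,215)),("scene",(180,150,370,310),(275,225))):
    img=cv2.imread(f"pics/{n}0.png"); ci=camera_info(n)
    hsv=cv2.cvtColor(img,cv2.COLOR_BGR2HSV)
    print("box",hsv[275 if n=="top" else 265,235 if n=="top" else 260],"ring",[hsv[v,u] for u,v in (((232,222),(316,212)) if n=="top" else ((240,220),(330,215)))])
    g=cv2.cvtColor(img,cv2.COLOR_BGR2GRAY)
    cv2.imwrite(f"pics/{n}1.png",cv2.resize(img[roi[1]:roi[3],roi[0]:roi[2]],None,fx=4,fy=4,interpolation=cv2.INTER_CUBIC)[:600,:800])
E
```

```text
box [105  26  39] ring [array([ 50,   6, 253], dtype=uint8), array([ 43,   7, 252], dtype=uint8)]
box [ 97  35 132] ring [array([  0,   0, 255], dtype=uint8), array([  0,   0, 255], dtype=uint8)]
```

View pics/top1.png

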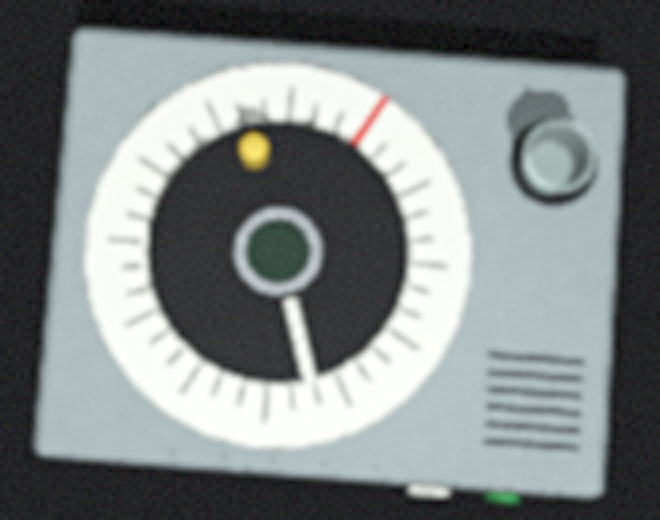

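View pics/scene1.png

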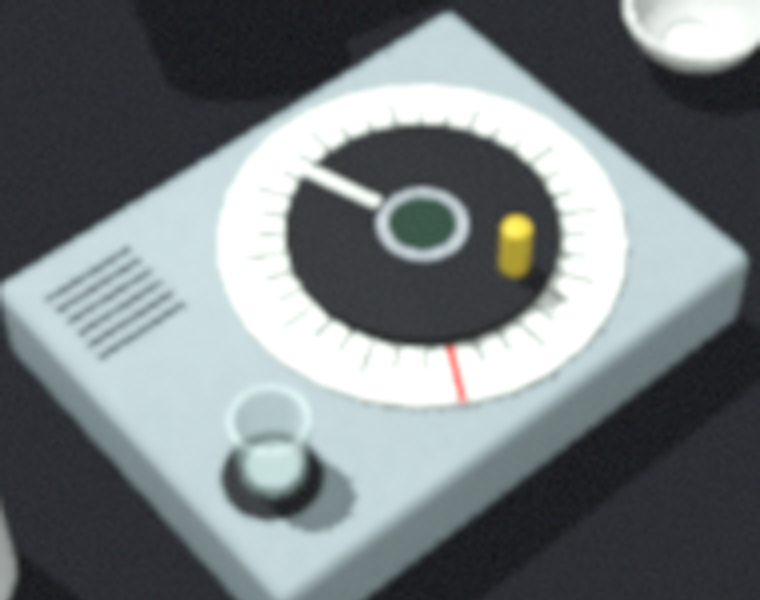

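The 4x top crop shows the index pointing down (312,380), the red line at upper right (355,143)-(387,98) and the peg at (254,150). The shortest turn is about +130° anticlockwise, which carries the peg round the side away from the cup. Next I'll get a precise centre and angles.

```bash
cat >> h.py <<'E'
def dial(n,img):
    """img RGB. returns centre, angles from ring fit / index / red / peg"""
    ci=camera_info(n); roi={"top":(205,155,370,285),"scene":(180,150,370,310)}[n]
    hsv=cv2.cvtColor(np.ascontiguousarray(img),cv2.COLOR_RGB2HSV).astype(int); H,S,V=hsv[...,0],hsv[...,1],hsv[...,2]
    R=np.zeros(H.shape,bool); R[roi[1]:roi[3],roi[0]:roi[2]]=1
    w=R&(V>225)&(S<22)
    b=max(blobs(w),key=lambda b:b[0])
    c=max(cv2.findContours(b[3].astype(np.uint8),cv2.RETR_EXTERNAL,cv2.CHAIN_APPROX_NONE)[0],key=len)
    c=cv2.convexHull(c)
    pts=np.array([ray(ci,u,v,.064)[:2] for u,v in c[:,0]],np.float32)
    el=cv2.fitEllipse(pts); ctr=np.array(el[0]); print(n,"ring",ctr.round(4),np.round(el[1],4))
    def P(mask,z):
        v,u=np.nonzero(mask); return np.array([ray(ci,a,b,z)[:2] for a,b in zip(u,v)]).reshape(-1,2)
    red=P(R&((H<10)|(H>168))&(S>70)&(V>90),.064); 
    bright=P(R&(V>190)&(S<40),.072)
    r=np.hypot(*(bright-ctr).T); idx=bright[(r>.032)&(r<.064)]
    peg=P(R&(H>18)&(H<35)&(S>110)&(V>90),.104 if n=="scene" else .1)
    ang=lambda p:np.degrees(np.arctan2(p[1]-ctr[1],p[0]-ctr[0]))
    for nm,p in (("red",red),("index",idx),("peg",peg)):
        if len(p): 
            m=p.mean(0); L=cv2.fitLine(p.astype(np.float32),cv2.DIST_L2,0,.01,.01).ravel()
            print(" ",nm,len(p),m.round(4),"r",np.hypot(*(m-ctr)).round(4),"ang",ang(m).round(2),"linedir",np.degrees(np.arctan2(L[1],L[0])).round(1))
    return ctr
E
python3 - <<'E'
from h import *
for n in ("top","scene"): dial(n,cv2.imread(f"pics/{n}0.png")[:,:,::-1])
E
```

```text
top ring [0.5631 0.0374] [0.2024 0.2026]
  red 26 [ 0.6342 -0.0088] r 0.0847 ang -32.98 linedir -34.2
  index 48 [0.5167 0.0247] r 0.0482 ang -164.73 linedir 14.6
  peg 70 [0.6124 0.0508] r 0.0511 ang 15.28 linedir 11.8
scene ring [0.5626 0.0376] [0.2061 0.2077]
  red 21 [ 0.6341 -0.0083] r 0.0849 ang -32.69 linedir -33.7
  index 45 [0.5167 0.025 ] r 0.0477 ang -164.71 linedir 13.0
  peg 127 [0.6214 0.0425] r 0.0589 ang 4.81 linedir -49.0
```

```bash
cat >> h.py <<'E'
from scipy.spatial.transform import Rotation as Ro
def rel(targets,base=None):
    """targets: (x,y,z,yawdeg); print slide mm & roll from the current pose"""
    o=robot.get_obs(); p,R=o["tool_pos"],Ro.from_euler("xyz",o["ee_rot"]).as_matrix(); y0=np.degrees(np.arctan2(R[1,0],R[0,0]))
    print("t",o["time"],"tcp",p.round(4),"yaw",y0.round(1),"F",o["wrist_force"].round(2),"w",round(o["width"],4),"q",o["joint_positions"].round(2))
    for t in targets:
        s=R.T@(np.array(t[:3])-p)*1000
        print("slide",s.round(1).tolist(),"roll",round(-(((t[3]-y0)+180)%360-180),1))
C=np.array([.563,.0375])
def tcp(th,off,z,r=.052):
    a=np.radians(th); p=C+r*np.array([np.cos(a),np.sin(a)])-off*np.array([-np.sin(a),np.cos(a)])
    return (*p,z,(th+90+180+180)%360-180)
E
python3 - <<'E'
from h import *
ci=camera_info("scene"); print(ray(ci,440,80,0),ray(ci,318,32,0), "cup",ray(ci,247,270,.06))
rel([tcp(15.3,.034,.206),tcp(15.3,.034,.084)])
E
```

```text
[ 4.95804432e-01  6.96609169e-01 -1.11022302e-16] [0.1031846  0.62326235 0.        ] cup [ 0.61770233 -0.11096896  0.06      ]
t 0.25 tcp [0.155  0.5275 0.2049] yaw 73.6 F [-0.32 -0.07 -0.12] w 0.0939 q [ 1.18  0.09  1.37 -0.    1.68 -0.1 ]
slide [-356.7, -0.8, -591.7] roll 148.3
slide [-356.6, 121.2, -591.7] roll 148.3
```

```bash
python3 -m creep '[{"slide":[-20,0,-32],"roll":5,"grip":1},{"slide":[-40,0,-65],"roll":10,"grip":1},{"slide":[-60,0,-98],"roll":16,"grip":1},{"slide":[-80,0,-131],"roll":22,"grip":1},{"slide":[-100,0,-165],"roll":29,"grip":1},{"slide":[-120,0,-198],"roll":36,"grip":1},{"slide":[-140,0,-231],"roll":43,"grip":1},{"slide":[-160,0,-264],"roll":50,"grip":1},{"slide":[-180,0,-298],"roll":57,"grip":1},{"slide":[-200,0,-331],"roll":64,"grip":1},{"slide":[-220,0,-364],"roll":71,"grip":1},{"slide":[-240,0,-397],"roll":78,"grip":1},{"slide":[-260,0,-431],"roll":85,"grip":1},{"slide":[-280,0,-464],"roll":92,"grip":1},{"slide":[-300,0,-497],"roll":99,"grip":1},{"slide":[-320,0,-530],"roll":106,"grip":1},{"slide":[-340,0,-563],"roll":113,"grip":1},{"slide":[-350,0,-580],"roll":120,"grip":1},{"slide":[-356,0,-591],"roll":127,"grip":1},{"slide":[-356,0,-591],"roll":134,"grip":1}]'
python3 - <<'E'
from h import *
rel([tcp(15.3,.034,.206),tcp(15.3,.034,.084)])
E
```

```text
time: 1.92
tool_pos: [0.6231, 0.0167, 0.2041]
ee_rot: [-1.572, -0.0, -1.063]
wrist_force: [-0.9, -0.2, -0.2]
width: 0.0004
t 1.9167 tcp [0.6231 0.0167 0.2041] yaw -60.9 F [-0.93 -0.15 -0.2 ] w 0.0004 q [-0.06  0.25  1.18 -0.    1.71  1.  ]
slide [-2.0, -1.9, -0.0] roll 13.8
slide [-2.0, 120.1, 0.1] roll 13.8
```

```bash
python3 -m creep '[{"slide":[-2,10,0],"roll":7,"grip":1},{"slide":[-2,20,0],"roll":14,"grip":1},{"slide":[-2,35,0],"roll":14,"grip":1},{"slide":[-2,50,0],"roll":14,"grip":1},{"slide":[-2,65,0],"roll":14,"grip":1},{"slide":[-2,75,0],"roll":14,"grip":1},{"slide":[-2,80,0],"roll":14,"grip":1},{"slide":[-2,80,0],"roll":14,"grip":1},{"slide":[-2,80,0],"roll":14,"grip":1}]'
python3 - <<'E'
from h import *
rel([tcp(15.3,.034,.084)])
a=snapshot("wrist")
cv2.imwrite("pics/w2.png",a[:,:,::-1])
b=snapshot("scene"); cv2.imwrite("pics/s2.png",cv2.resize(b[100:320,160:400,::-1],None,fx=2.5,fy=2.5))
E
```

```text
time: 2.67
tool_pos: [0.6209, 0.0213, 0.1258]
ee_rot: [-1.571, 0.0, -1.298]
wrist_force: [0.8, -1.2, 0.6]
width: 0.0003
t 2.6667 tcp [0.6209 0.0213 0.1258] yaw -74.4 F [ 0.8  -1.17  0.59] w 0.0003 q [-0.06  0.27  1.32  0.    1.55  1.24]
slide [3.1, 41.8, 0.4] roll 0.3
```

View pics/w2.png

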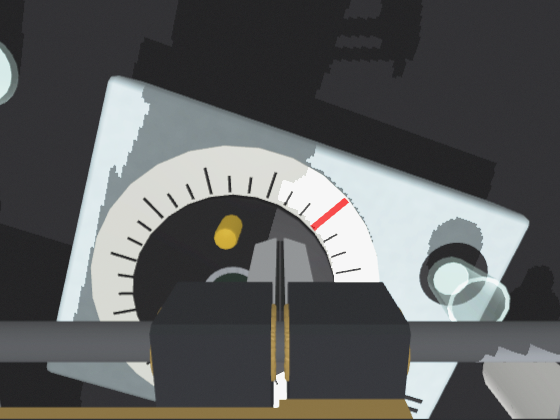

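View pics/s2.png

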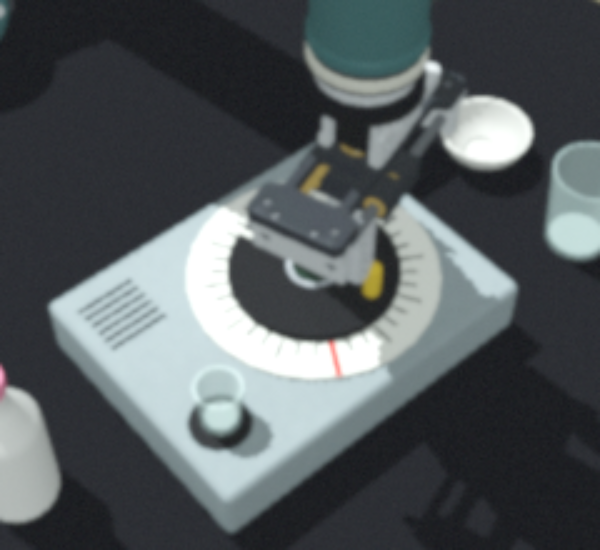

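The fingertip (wrist view about (280,240)) is beside the peg (228,230), on its clockwise side. The cup is well clear, so I'll descend.

```bash
python3 -m creep '[{"slide":[3,7,0],"roll":0,"grip":1},{"slide":[3,14,0],"roll":0,"grip":1},{"slide":[3,21,0],"roll":0,"grip":1},{"slide":[3,28,0],"roll":0,"grip":1},{"slide":[3,35,0],"roll":0,"grip":1},{"slide":[3,39,0],"roll":0,"grip":1},{"slide":[3,41,0],"roll":0,"grip":1},{"slide":[3,41,0],"roll":0,"grip":1},{"slide":[3,41,0],"roll":0,"grip":1}]'
python3 - <<'E'
from h import *
rel([tcp(15.3,.0195,.084)])
print("---arc from 15.3 at off .0195")
rel([tcp(t,.0195,.084) for t in np.arange(18.3,76,3)])
E
```

```text
time: 3.52
tool_pos: [0.6217, 0.0184, 0.0845]
ee_rot: [-1.571, 0.0, -1.298]
wrist_force: [-0.7, -0.3, 0.2]
width: 0.0004
t 3.5167 tcp [0.6217 0.0184 0.0845] yaw -74.4 F [-0.66 -0.31  0.15] w 0.0004 q [-0.06  0.3   1.37  0.    1.48  1.24]
slide [-14.4, 0.5, 0.6] roll 0.3
---arc from 15.3 at off .0195
t 3.5167 tcp [0.6217 0.0184 0.0845] yaw -74.4 F [-0.66 -0.31  0.15] w 0.0004 q [-0.06  0.3   1.37  0.    1.48  1.24]
slide [-17.1, 0.5, 1.5] roll -2.7
slide [-19.9, 0.5, 2.3] roll -5.7
slide [-22.8, 0.5, 3.0] roll -8.7
slide [-25.6, 0.5, 3.5] roll -11.7
slide [-28.5, 0.5, 3.9] roll -14.7
slide [-31.4, 0.5, 4.1] roll -17.7
slide [-34.3, 0.5, 4.2] roll -20.7
slide [-37.2, 0.5, 4.1] roll -23.7
slide [-40.1, 0.5, 3.9] roll -26.7
slide [-43.0, 0.5, 3.5] roll -29.7
slide [-45.9, 0.5, 3.0] roll -32.7
slide [-48.7, 0.5, 2.3] roll -35.7
slide [-51.5, 0.5, 1.4] roll -38.7
slide [-54.2, 0.5, 0.5] roll -41.7
slide [-56.9, 0.5, -0.6] roll -44.7
slide [-59.5, 0.5, -1.9] roll -47.7
slide [-62.1, 0.5, -3.3] roll -50.7
slide [-64.5, 0.5, -4.8] roll -53.7
slide [-66.9, 0.5, -6.5] roll -56.7
slide [-69.2, 0.5, -8.2] roll -59.7
```

```bash
python3 -m creep '[{"slide":[-4,0,0],"roll":0,"grip":1},{"slide":[-7,0,0],"roll":0,"grip":1},{"slide":[-10,0,0],"roll":0,"grip":1},{"slide":[-12,0,0],"roll":0,"grip":1},{"slide":[-14,0,1],"roll":0,"grip":1},{"slide":[-17,0,1.5],"roll":-2.7,"grip":1},{"slide":[-20,0,2.3],"roll":-5.7,"grip":1},{"slide":[-23,0,3],"roll":-8.7,"grip":1},{"slide":[-25.6,0,3.5],"roll":-11.7,"grip":1},{"slide":[-28.5,0,4],"roll":-14.7,"grip":1},{"slide":[-31.4,0,4],"roll":-17.7,"grip":1},{"slide":[-34.3,0,4],"roll":-20.7,"grip":1},{"slide":[-37.2,0,4],"roll":-23.7,"grip":1},{"slide":[-40,0,4],"roll":-26.7,"grip":1},{"slide":[-40,0,4],"roll":-26.7,"grip":1}]'
python3 - <<'E'
from h import *
rel([])
a=snapshot("wrist"); cv2.imwrite("pics/w3.png",a[:,:,::-1])
b=snapshot("top"); cv2.imwrite("pics/t3.png",cv2.resize(b[150:290,200:380,::-1],None,fx=4,fy=4))
E
```

```text
time: 4.77
tool_pos: [0.6151, 0.0582, 0.0847]
ee_rot: [-1.57, -0.001, -0.831]
wrist_force: [1.7, -0.5, 0.3]
width: 0.0002
t 4.7667 tcp [0.6151 0.0582 0.0847] yaw -47.6 F [ 1.67 -0.47  0.26] w 0.0002 q [ 0.    0.29  1.38 -0.    1.47  0.83]
```

View pics/w3.png

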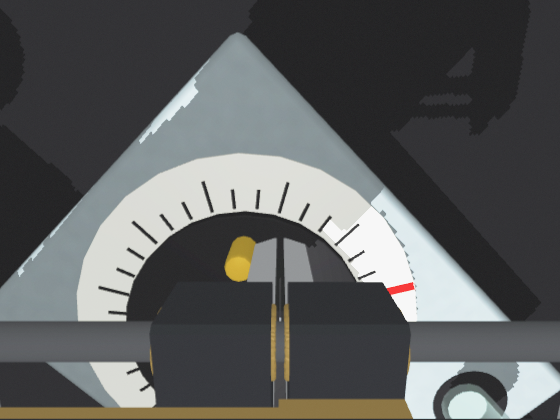

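View pics/t3.png

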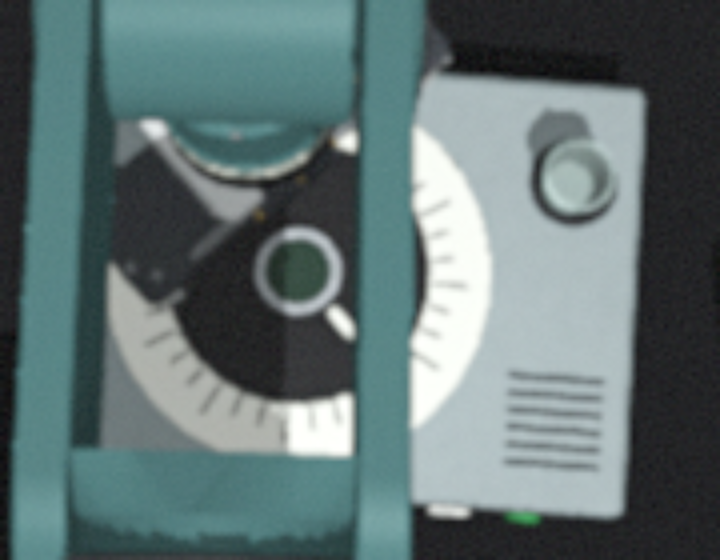

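The peg is in contact with the finger's flank and the dial is turning with it (hub to index now points about -140°). I'll continue the arc.

```bash
python3 - <<'E'
from h import *
rel([tcp(t,.0195,.0845) for t in np.arange(45.5,101,3)])
E
```

```text
t 4.8667 tcp [0.615  0.0581 0.0847] yaw -47.7 F [ 0.49  0.36 -1.18] w 0.0002 q [0.   0.29 1.38 0.   1.47 0.84]
slide [-3.2, 0.2, 0.7] roll -3.2
slide [-6.0, 0.2, 1.5] roll -6.2
slide [-8.8, 0.2, 2.2] roll -9.2
slide [-11.7, 0.2, 2.7] roll -12.2
slide [-14.6, 0.2, 3.0] roll -15.2
slide [-17.5, 0.2, 3.2] roll -18.2
slide [-20.4, 0.2, 3.2] roll -21.2
slide [-23.3, 0.2, 3.1] roll -24.2
slide [-26.2, 0.2, 2.9] roll -27.2
slide [-29.1, 0.2, 2.4] roll -30.2
slide [-31.9, 0.2, 1.9] roll -33.2
slide [-34.7, 0.2, 1.2] roll -36.2
slide [-37.5, 0.2, 0.3] roll -39.2
slide [-40.2, 0.2, -0.7] roll -42.2
slide [-42.9, 0.2, -1.8] roll -45.2
slide [-45.5, 0.2, -3.1] roll -48.2
slide [-48.0, 0.2, -4.5] roll -51.2
slide [-50.5, 0.2, -6.1] roll -54.2
slide [-52.9, 0.2, -7.8] roll -57.2
```

```bash
python3 -m creep '[{"slide":[-3,0,0.7],"roll":-3,"grip":1},{"slide":[-6,0,1.5],"roll":-6,"grip":1},{"slide":[-9,0,2],"roll":-9,"grip":1},{"slide":[-11.7,0,2.7],"roll":-12,"grip":1},{"slide":[-14.6,0,3],"roll":-15,"grip":1},{"slide":[-17.5,0,3],"roll":-18,"grip":1},{"slide":[-20.4,0,3],"roll":-21,"grip":1},{"slide":[-23.3,0,3],"roll":-24,"grip":1},{"slide":[-26.2,0,3],"roll":-27,"grip":1},{"slide":[-29,0,2.4],"roll":-30,"grip":1},{"slide":[-32,0,2],"roll":-33,"grip":1},{"slide":[-34.7,0,1],"roll":-36,"grip":1},{"slide":[-37.5,0,0],"roll":-39,"grip":1},{"slide":[-40,0,-0.7],"roll":-42,"grip":1},{"slide":[-43,0,-2],"roll":-45,"grip":1},{"slide":[-45.5,0,-3],"roll":-48,"grip":1},{"slide":[-48,0,-4.5],"roll":-51,"grip":1},{"slide":[-50.5,0,-6],"roll":-54,"grip":1},{"slide":[-53,0,-8],"roll":-57,"grip":1},{"slide":[-53,0,-8],"roll":-57,"grip":1}]'
python3 - <<'E'
from h import *
rel([tcp(t,.0195,.0845) for t in np.arange(102.5,136,3)])
a=snapshot("wrist"); cv2.imwrite("pics/w4.png",a[:,:,::-1])
b=snapshot("scene"); cv2.imwrite("pics/s4.png",cv2.resize(b[100:320,160:400,::-1],None,fx=2.5,fy=2.5))
E
```

```text
time: 6.53
tool_pos: [0.573, 0.0918, 0.0847]
ee_rot: [-1.571, -0.001, 0.163]
wrist_force: [0.4, -0.5, 0.3]
width: 0.0007
t 6.5333 tcp [0.573  0.0918 0.0847] yaw 9.3 F [ 0.42 -0.47  0.3 ] w 0.0007 q [ 0.06  0.21  1.48  0.    1.46 -0.1 ]
slide [-2.0, 0.2, 1.0] roll -3.2
slide [-4.8, 0.2, 1.8] roll -6.2
slide [-7.7, 0.2, 2.4] roll -9.2
slide [-10.5, 0.2, 2.9] roll -12.2
slide [-13.4, 0.2, 3.3] roll -15.2
slide [-16.3, 0.2, 3.5] roll -18.2
slide [-19.2, 0.2, 3.5] roll -21.2
slide [-22.1, 0.2, 3.4] roll -24.2
slide [-25.0, 0.2, 3.1] roll -27.2
slide [-27.9, 0.2, 2.7] roll -30.2
slide [-30.8, 0.2, 2.2] roll -33.2
slide [-33.6, 0.2, 1.5] roll -36.2
```

View pics/w4.png

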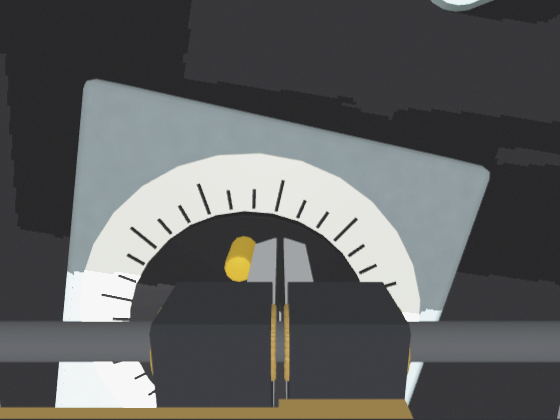

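View pics/s4.png

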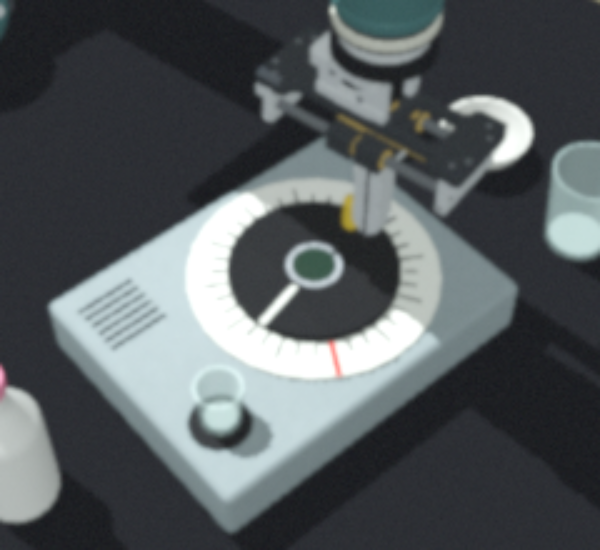

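The peg is still flat against the finger, and the scene camera sees both the index (263,322) and the red line (335,360) in the crop. I'll measure the angle now.

```bash
cat >> h.py <<'E'
def angles(img):
    ci=camera_info("scene"); hsv=cv2.cvtColor(np.ascontiguousarray(img),cv2.COLOR_RGB2HSV).astype(int); H,S,V=hsv[...,0],hsv[...,1],hsv[...,2]
    X=[]
    vv,uu=np.mgrid[150:310,180:370]
    def P(mask,z): 
        v,u=np.nonzero(mask); return np.array([ray(ci,a,b,z)[:2] for a,b in zip(u,v) if 180<=a<370 and 150<=b<310]).reshape(-1,2)-C
    red=P(((H<10)|(H>168))&(S>70)&(V>90),.064); red=red[(np.hypot(*red.T)<.1)&(np.hypot(*red.T)>.07)]
    w=P((V>190)&(S<40),.072); r=np.hypot(*w.T); w=w[(r>.032)&(r<.064)]
    a=np.degrees(np.arctan2(w[:,1],w[:,0])); ra=np.degrees(np.arctan2(red[:,1],red[:,0]))
    k=abs(a-np.median(a))<12
    m=w[k].mean(0); mr=red.mean(0)
    ia=np.degrees(np.arctan2(m[1],m[0])); rr=np.degrees(np.arctan2(mr[1],mr[0]))
    print("index",k.sum(),len(k),ia.round(2),"r",np.hypot(*m).round(4),"red",len(red),rr.round(2),"to go",(rr-ia).round(2))
E
python3 - <<'E'
from h import *
angles(cv2.imread("pics/scene0.png")[:,:,::-1])
angles(snapshot("scene"))
E
```

```text
index 46 46 -164.89 r 0.0476 red 19 -32.78 to go 132.12
index 51 51 -78.15 r 0.0481 red 19 -32.78 to go 45.37
```

```bash
python3 -m creep '[{"slide":[-2,0,1],"roll":-3,"grip":1},{"slide":[-4.8,0,1.8],"roll":-6,"grip":1},{"slide":[-7.7,0,2.4],"roll":-9,"grip":1},{"slide":[-10.5,0,3],"roll":-12,"grip":1},{"slide":[-13.4,0,3.3],"roll":-15,"grip":1},{"slide":[-16.3,0,3.5],"roll":-18,"grip":1},{"slide":[-19.2,0,3.5],"roll":-21,"grip":1},{"slide":[-22,0,3.4],"roll":-24,"grip":1},{"slide":[-25,0,3],"roll":-27,"grip":1},{"slide":[-28,0,2.7],"roll":-30,"grip":1},{"slide":[-31,0,2.2],"roll":-33,"grip":1},{"slide":[-32.5,0,1.8],"roll":-35,"grip":1},{"slide":[-33.5,0,1.5],"roll":-36,"grip":1},{"slide":[-33.5,0,1.5],"roll":-36,"grip":1}]'
python3 - <<'E'
from h import *
b=snapshot("scene"); angles(b); cv2.imwrite("pics/s5.png",cv2.resize(b[100:320,160:400,::-1],None,fx=2.5,fy=2.5))
rel([tcp(t,.0195,.0845) for t in np.arange(136.5,146,1)])
E
```

```text
time: 7.85
tool_pos: [0.54, 0.0878, 0.0846]
ee_rot: [-1.571, -0.001, 0.79]
wrist_force: [1.2, 0.1, 0.4]
width: 0.0002
index 52 52 -42.48 r 0.0485 red 19 -32.78 to go 9.7
t 7.9 tcp [0.54   0.0878 0.0846] yaw 45.3 F [ 1.57  0.48 -0.43] w 0.0007 q [ 0.06  0.14  1.56  0.    1.45 -0.73]
slide [-1.2, 0.1, 0.6] roll -1.2
slide [-2.1, 0.1, 0.9] roll -2.2
slide [-3.0, 0.1, 1.2] roll -3.2
slide [-4.0, 0.1, 1.5] roll -4.2
slide [-4.9, 0.1, 1.8] roll -5.2
slide [-5.8, 0.1, 2.0] roll -6.2
slide [-6.8, 0.1, 2.3] roll -7.2
slide [-7.7, 0.1, 2.5] roll -8.2
slide [-8.7, 0.1, 2.7] roll -9.2
slide [-9.6, 0.1, 2.9] roll -10.2
```

View pics/s5.png

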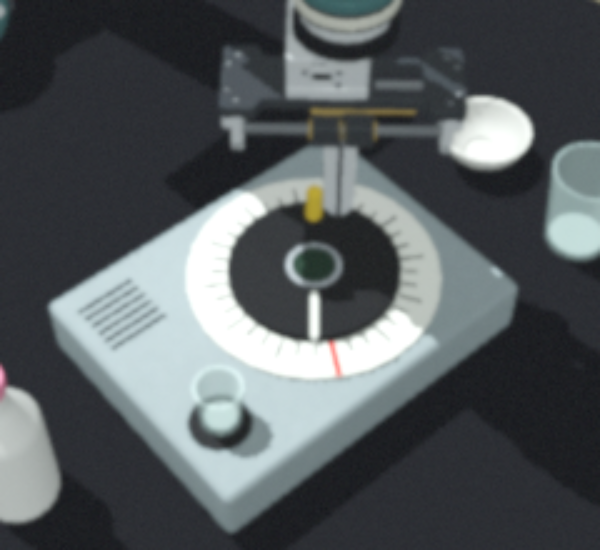

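```bash
python3 -m creep '[{"slide":[-1,0,0.4],"roll":-1,"grip":1},{"slide":[-2,0,0.8],"roll":-2,"grip":1},{"slide":[-3,0,1.2],"roll":-3,"grip":1},{"slide":[-4,0,1.5],"roll":-4,"grip":1},{"slide":[-5,0,1.8],"roll":-5,"grip":1},{"slide":[-5.8,0,2],"roll":-6,"grip":1},{"slide":[-6.3,0,2.2],"roll":-6.5,"grip":1},{"slide":[-6.8,0,2.3],"roll":-7,"grip":1},{"slide":[-7.2,0,2.4],"roll":-7.5,"grip":1},{"slide":[-7.2,0,2.4],"roll":-7.5,"grip":1},{"slide":[-7.2,0,2.4],"roll":-7.5,"grip":1}]'
python3 - <<'E'
from h import *
for i in range(3):
  b=snapshot("scene"); angles(b)
cv2.imwrite("pics/s6.png",cv2.resize(b[180:270,230:350,::-1],None,fx=6,fy=6,interpolation=cv2.INTER_CUBIC))
rel([tcp(t,.0195,.0845) for t in np.arange(143.5,147,.5)])
E
```

```text
time: 8.82
tool_pos: [0.5328, 0.0844, 0.0845]
ee_rot: [-1.57, 0.0, 0.922]
wrist_force: [2.4, 0.7, 0.1]
width: 0.0004
index 36 36 -35.29 r 0.0535 red 19 -32.78 to go 2.51
index 36 36 -35.29 r 0.0535 red 19 -32.78 to go 2.51
index 36 36 -35.29 r 0.0535 red 19 -32.78 to go 2.51
t 8.9667 tcp [0.5328 0.0845 0.0844] yaw 52.8 F [ 0.02  0.42 -0.05] w 0.0008 q [ 0.05  0.12  1.58  0.    1.44 -0.87]
slide [-0.3, -0.1, -0.2] roll -0.7
slide [-0.7, -0.1, -0.1] roll -1.2
slide [-1.2, -0.1, 0.1] roll -1.7
slide [-1.6, -0.1, 0.2] roll -2.2
slide [-2.1, -0.1, 0.4] roll -2.7
slide [-2.6, -0.1, 0.5] roll -3.2
slide [-3.0, -0.1, 0.7] roll -3.7
```

View pics/s6.png

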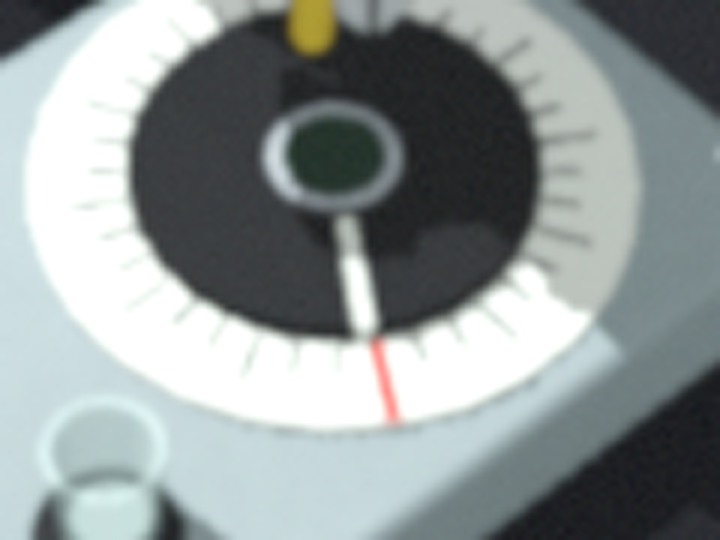

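```bash
python3 -m creep '[{"slide":[-0.5,0,0.2],"roll":-0.5,"grip":1},{"slide":[-1,0,0.3],"roll":-1,"grip":1},{"slide":[-1.4,0,0.4],"roll":-1.4,"grip":1},{"slide":[-1.8,0,0.6],"roll":-1.9,"grip":1},{"slide":[-1.8,0,0.6],"roll":-1.9,"grip":1},{"slide":[-1.8,0,0.6],"roll":-1.9,"grip":1}]'
python3 - <<'E'
from h import *
b=snapshot("scene"); angles(b)
cv2.imwrite("pics/s7.png",cv2.resize(b[180:270,230:350,::-1],None,fx=6,fy=6,interpolation=cv2.INTER_CUBIC))
a=snapshot("top")
cv2.imwrite("pics/t7.png",cv2.resize(a[160:280,210:350,::-1],None,fx=5,fy=5,interpolation=cv2.INTER_CUBIC))
rel([])
E
```

```text
time: 9.47
tool_pos: [0.5313, 0.0834, 0.0844]
ee_rot: [-1.571, 0.0, 0.955]
wrist_force: [1.2, 0.2, 0.1]
width: 0.0003
index 32 32 -33.32 r 0.0541 red 19 -32.78 to go 0.54
t 9.5667 tcp [0.5313 0.0833 0.0844] yaw 54.7 F [1.49 1.08 0.46] w 0.0007 q [ 0.05  0.12  1.58  0.    1.44 -0.91]
```

View pics/s7.png

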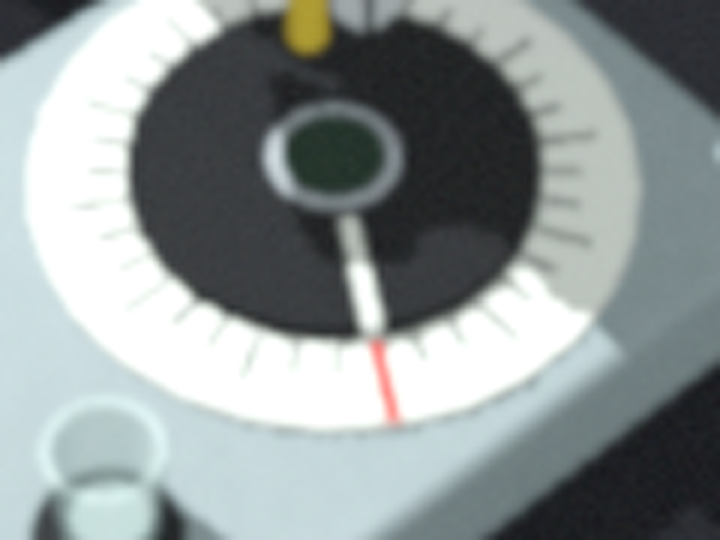

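View pics/t7.png

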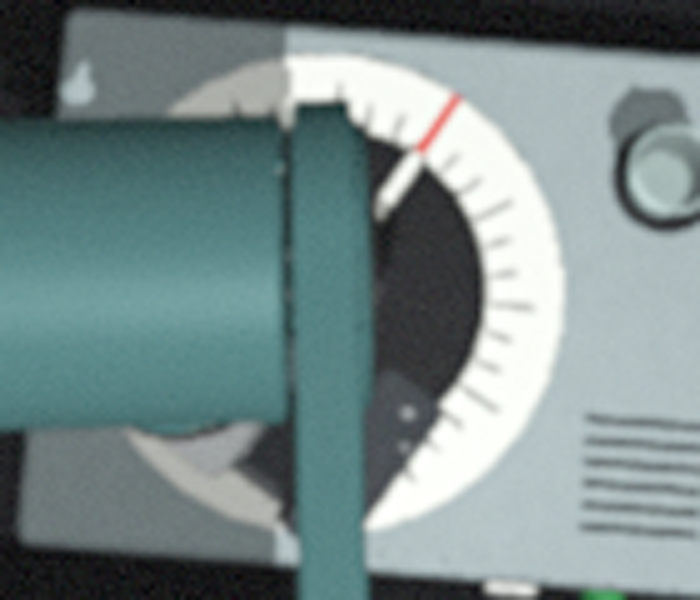

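Both views show the index meeting the red line: the top crop has the index end at (420,157) and the red inner end at (423,150). The remaining error is about 0.5°, so I'll cross-check it from the top camera before the last nudge.

```bash
cat > tq.py <<'E'
from h import *
def topq(img,rmin=.034):
    ci=camera_info("top"); hsv=cv2.cvtColor(np.ascontiguousarray(img),cv2.COLOR_RGB2HSV).astype(int); H,S,V=hsv[...,0],hsv[...,1],hsv[...,2]
    def P(z):
        v,u=np.mgrid[155:285,205:370]; v,u=v.ravel(),u.ravel()
        p=np.array([ray(ci,a,b,z)[:2] for a,b in zip(u,v)])-C
        return p,v,u
    def wa(p,w): m=(p*w[:,None]).sum(0)/w.sum(); return np.degrees(np.arctan2(m[1],m[0])).round(2),np.hypot(*m).round(4),w.sum().round(1)
    p,v,u=P(.064); r=np.hypot(*p.T)
    redness=np.clip((img[v,u,0].astype(float)-img[v,u,1])-15,0,None)*((r>.072)&(r<.1))
    p2,_,_=P(.072); r2=np.hypot(*p2.T); a2=np.degrees(np.arctan2(p2[:,1],p2[:,0]))
    w=np.clip(V[v,u]-110.,0,None)*(r2>rmin)*(r2<.064)*(abs(a2+33)<12)*(S[v,u]<40)
    print("top red",wa(p,redness),"index",wa(p2,w))
E
python3 - <<'E'
from tq import *
t=snapshot("top"); topq(t,.045)
b=snapshot("scene"); 
# scene, soft-weighted
ci=camera_info("scene"); v,u=np.mgrid[150:310,180:370]; v,u=v.ravel(),u.ravel()
g=b.astype(float)[v,u]
for z,nm in ((.064,"red"),(.072,"index")):
    p=np.array([ray(ci,a,c,z)[:2] for a,c in zip(u,v)])-C; r=np.hypot(*p.T); a=np.degrees(np.arctan2(p[:,1],p[:,0]))
    w=np.clip(g[:,0]-g[:,1]-20,0,None)*(r>.073)*(r<.1) if nm=="red" else np.clip(g.min(1)-110,0,None)*(r>.035)*(r<.063)
    w=w*(abs(a+33)<12); m=(p*w[:,None]).sum(0)/w.sum(); print("scene",nm,np.degrees(np.arctan2(m[1],m[0])).round(2),np.hypot(*m).round(4))
E
```

```text
top red (np.float64(-33.04), np.float64(0.0861), np.float64(1918.0)) index (np.float64(-33.53), np.float64(0.0549), np.float64(3780.0))
scene red -32.84 0.0864
scene index -33.24 0.052
```

```bash
python3 -m creep '[{"slide":[-0.2,0,0],"roll":-0.2,"grip":1},{"slide":[-0.4,0,0.1],"roll":-0.4,"grip":1},{"slide":[-0.4,0,0.1],"roll":-0.4,"grip":1}]'
python3 - <<'E'
from tq import *
topq(snapshot("top"),.045); angles(snapshot("scene"))
E
```

```text
time: 9.92
tool_pos: [0.531, 0.0832, 0.0845]
ee_rot: [-1.571, -0.0, 0.962]
wrist_force: [-0.5, 1.8, 1.3]
width: 0.0003
top red (np.float64(-33.04), np.float64(0.0861), np.float64(1927.0)) index (np.float64(-33.28), np.float64(0.0547), np.float64(3768.0))
index 30 30 -33.08 r 0.054 red 19 -32.78 to go 0.3
```

The index is within about 0.3° of the red line in both views. I'll back off from the peg, then lift.

```bash
python3 -m creep '[{"slide":[2,0,0],"roll":0,"grip":1},{"slide":[5,0,0],"roll":0,"grip":1},{"slide":[9,0,0],"roll":0,"grip":1},{"slide":[13,0,0],"roll":0,"grip":1},{"slide":[15,0,0],"roll":0,"grip":1},{"slide":[15,-8,0],"roll":0,"grip":1},{"slide":[15,-20,0],"roll":0,"grip":1},{"slide":[15,-38,0],"roll":0,"grip":1},{"slide":[15,-58,0],"roll":0,"grip":1},{"slide":[15,-78,0],"roll":0,"grip":1},{"slide":[15,-98,0],"roll":0,"grip":1},{"slide":[15,-118,0],"roll":0,"grip":1},{"slide":[15,-135,0],"roll":0,"grip":1},{"slide":[15,-145,0],"roll":0,"grip":1},{"slide":[15,-150,0],"roll":0,"grip":1},{"slide":[15,-150,0],"roll":0,"grip":1}]'
python3 - <<'E'
from tq import *
t=snapshot("top"); topq(t,.045); b=snapshot("scene"); angles(b); rel([])
cv2.imwrite("pics/s8.png",b[:,:,::-1]); cv2.imwrite("pics/t8.png",cv2.resize(t[160:280,210:350,::-1],None,fx=5,fy=5,interpolation=cv2.INTER_CUBIC))
E
```

```text
time: 11.35
tool_pos: [0.5402, 0.0954, 0.2364]
ee_rot: [-1.573, -0.002, 0.962]
wrist_force: [-0.5, 0.1, 0.2]
width: 0.0005
top red (np.float64(-33.04), np.float64(0.086), np.float64(1915.0)) index (np.float64(-33.22), np.float64(0.0542), np.float64(4018.0))
index 51 51 -32.78 r 0.0474 red 19 -32.78 to go 0.0
t 11.45 tcp [0.5393 0.0953 0.2338] yaw 55.1 F [ 0.2  -0.03 -0.7 ] w 0.0005 q [ 0.07  0.08  1.32  0.    1.74 -0.89]
```

View pics/s8.png

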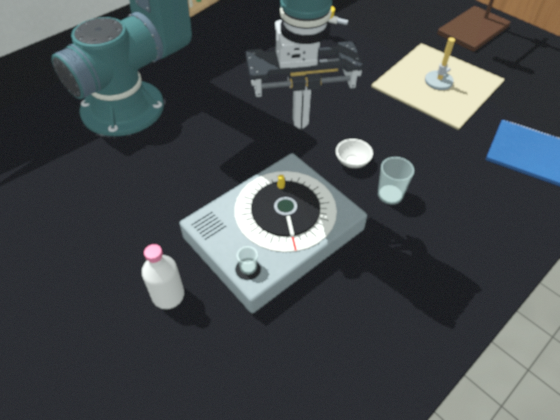

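View pics/t8.png

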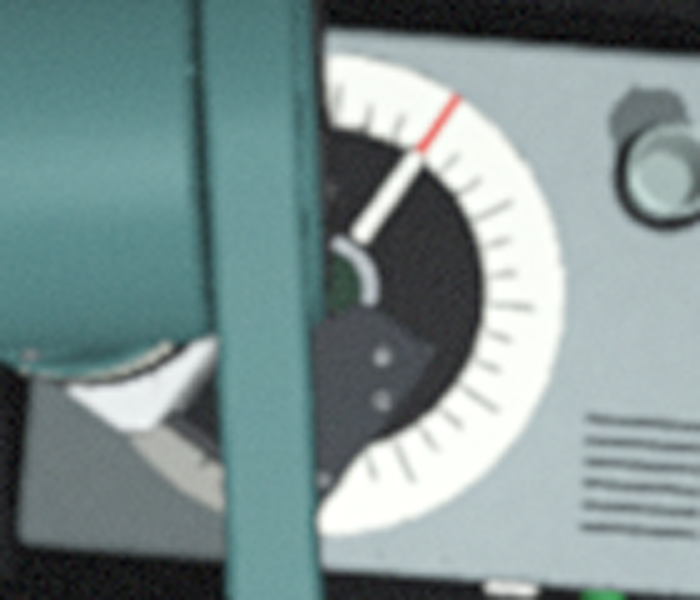

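The index and red line form one straight line in both views, at 0.0° (scene) and 0.2° (top). The cup, basin, beaker and bottle are at their starting pixels, and the hand is 130 mm above the peg, touching nothing. I'll hand in.

```bash
python3 -c "
from bench import ticket
print(ticket.close_job())"
```

```text
the job is handed in; nothing more can be done
None
```

I pushed the yellow peg about 132° anticlockwise with the side of the shut fingers, without gripping it. I then backed off, raised the hand to about 0.23 m and handed the job in at about 11.5 s.

- **Alignment:** after I took the hand away, the index was 0.0° off the red line in the scene camera and about 0.2° short in the top camera. That difference is within measuring accuracy. In both pictures the two marks form one straight line.
- **Other objects:** by eye in the scene view, the sample cup, basin, beaker and wash bottle stand where they started.
- **Forces:** the wrist force readings I took stayed under about 3 N, and no check failed.

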